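# Start the white kitchen timer against the stop rail

## Robot

A 6-joint arm with a two-finger parallel gripper is mounted at the origin on a cart in front of the work surface, level with it; the furniture and walls round the work are solid. World frame = base frame: x ahead of the robot, y to its left, z up, the work surface at z = 0. Lengths are in m, angles in rad, forces in N, time in s.
With the tool pointing down it reaches from about 0.35 to 0.975 m from the base axis. Payload 4.9 kg.
Tool frame: the origin (TCP) lies at the very end of the fingers, on their centre line; the grasp point (between the pads) lies manip.grip_point_offset behind it (manip.grip_point_offset is the distance from the TCP to the grasp point, in m); z points along the fingers, y is the line along which they close (so a half turn about z gives the same grasp; the last joint's range is limited). The gripper opens to 85 mm and grips with 20 to 120 N. Pads are 22 mm wide; open, the fingers measure 114 mm over their backs; the gripper's body (76 mm by 85 mm) begins 54 mm behind the grasp point. The pads swing forward as they close: fully open they stand 13 mm farther back than shut.
Start: joints at [-1.379, 0.053, 1.613, -0, 1.476, -0.119], TCP at [0.191, -0.595, 0.231] pointing down, gripper open.
Joint ranges: [-3.01, 3.01], [-1.01, 2.22], [0.06, 2.58], [-1.02, 4.17], [0.09, 2.62], [-3.14, 3.14]. Speed limits (rad/s): [2.57, 2.57, 3.14, 3.14, 3.14, 3.14].

## Interface

Orientations are given as a unit quaternion [w, x, y, z].
In Python, from plant import manip gives the robot as it stands.
- The arm moves only by the shell command python3 -m crank 'ROWS' [OPENING]. ROWS is JSON, a list of rows, each an object of numbers: "x", "y", "z": the shift along the tool's x, y, z in cm; "turn": the turn about the tool's z in rad. In form: [{"x": .., "y": .., "z": .., "turn": ..}, ...]. A call has 1 to 5 rows; each row shifts and turns the commanded pose from where the row before left it, along the tool's axes as they then stand; what a row does not reach is not made up. A row lasts 1/10 s, in which the tool goes at most 50 mm and 8.59 degrees, less where a joint would pass 70% of its speed; a pose out of reach is approached as far as the arm can. A call with a gripper value outside its range is refused whole. OPENING is the opening in per cent of the stroke, from 0 (shut) to 100 (fully open), set as the call begins (- or left out, the last holds). The fingers move at their own pace and stop on an object; the grip force is fixed at half the most. Time passes only in rows, so rows that do not move let the fingers close. It gives the time, the measured TCP pose, the force, the opening and the grip force at its end, in the units of the state.
- manip.state(): the state, without advancing time (a new reading comes with each control period).
- manip.grab_frame(name): name is "side" or "top"; returns (picture, depth): 420x560x3 uint8, red, green, blue; 420x560 float32, m along the optical axis (not along the pixel's ray), 0 where there is no reading.
- manip.camera_model(name): a dict with "mtx" (3x3 intrinsics, pixels), "k1" (the pictures are not rectified: a ray, as slopes to the right and down, at radius r is drawn at 1 + k1 r^2 times it, then the intrinsics apply), "world_to_cam" (4x4, takes a point from world to camera coordinates). Camera axes: x right, y down, z forward; pixel columns grow to the right and rows downward; lengths in m; the calibration is good to about 2 mm. A picture is of the moment at which its call begins. camera_model takes no time and is no camera call.
- manip.job_done(): hands the job in; it is judged then, once.
The state is a dict: "time": time; "joint_pos": joint angles; "joint_vel": joint speeds; "joint_efforts": joint torques, N m; "tool_pos": TCP position; "tool_rot": TCP orientation; "contact_force": force on the tool from outside, world axes, zero at the start; "ft_torque": the same for the moment, N m; "gripper_width": opening from 0.0 (shut) to 1.0 (fully open); "grasp_force": force on a finger pad.
Only numpy, scipy, OpenCV 4.12 (cv2) and the standard library are available. Lean on these libraries where they do the work, as an engineer would, in place of code of your own. Each camera call takes 0.05 s, during which the arm holds its last target. There are 200 camera calls.

## Task

Start the white kitchen timer: push its green front button fully in, between the two guard ribs, in the direction of the wooden stop rail, so that the loose timer slides back and is braced against the rail while you hold the button in for about half a second. Then let go and leave the timer standing with its back square against the rail. Leave the black timer where it is.

Things in the scene. Friction and masses are not known exactly. Their poses are not given: they have to be found in the camera images.
- white_timer: Loose white digital kitchen timer with a green front button, 60 deep (x) x 76 wide (y) x 48 high mm, about 150 g. Origin: centre of its underside. x is level, from its front (button) to its flat back at x = +30 mm; z up. At the start the back faces the rail, 10 to 50 mm short of it, turned up to 7 degrees. The timer slides on the worktop under about 0.5 to 2 N.
- white_button (a joint): Travel of the green button in m: 0 out, 0.006 fully in. Round, 24 mm across, mid-width on the white timer's front, 27 mm above the worktop; outer face at x = -41 mm of the timer when out; moves in along +x; 1.2 N to start, 3.6 N fully in, springs back. Grey upright guard ribs either side, 53 mm apart, reach x = -39.5 mm: press between them, or the button goes in under 3 mm.
- stop_rail: Light wooden stop rail, fixed to the worktop, 24 thick (x) x 340 long (y) x 36 high mm, with three screw heads on top. Origin: centre of its underside. Its x axis is level and points away from the timers; the front face, which the timers' backs face, lies at x = -12 mm. Its y axis runs along its length.
- black_timer: Loose black kitchen timer with a red button, otherwise of the same shape, size and axes as the white one; it stands beside it before the same rail (either may be on the left), at least 35 mm of clear space between them. Not to be moved.
Mind the look-alikes: they are no part of the job. Leave any pink or turquoise look-alike of the white_timer alone.

How it is judged:
By the outcome, as a careful person would: the job done as asked, in the order asked, and still so for the second after the job is handed in, with the robot touching nothing.
It also fails if it takes over 32 s, if anything falls off the work surface, if the arm or the gripper's body presses on something with over 40 N, if the wrist force passes 120 N, or if a joint passes its speed limit or range.

## Working session

There is one attempt and no reset: what is moved stays moved. The work goes in short steps, Python scripts to look and compute and a shell command to move; the robot and the scene stay as the last step left them, time stands still between calls to the robot, and variables do not carry over. Pictures are saved under pics/ and viewed, at most 10 in all, crops included, and the job is handed in when it is done.

```bash
mkdir -p pics; ls; cat > h.py <<'E'
import numpy as np, cv2
from plant import manip
def pts(name,depth):
    c=manip.camera_model(name);K=np.array(c["mtx"]);T=np.linalg.inv(np.array(c["world_to_cam"]))
    v,u=np.mgrid[0:420,0:560]
    a=(u-K[0,2])/K[0,0];b=(v-K[1,2])/K[1,1];x,y=a.copy(),b.copy()
    for _ in range(8):
        s=1+c["k1"]*(x*x+y*y);x,y=a/s,b/s
    P=np.stack([x*depth,y*depth,depth],-1)
    W=P@T[:3,:3].T+T[:3,3]
    W[depth<=0]=np.nan
    return W
E
python3 - <<'E'
from h import *
for n in("top","side"):
    r,d=manip.grab_frame(n);np.savez(f"{n}0.npz",r=r,d=d);cv2.imwrite(f"pics/{n}0.png",r[...,::-1])
    c=manip.camera_model(n);print(n,np.linalg.inv(np.array(c["world_to_cam"])).round(3))
s=manip.state();print({k:np.round(v,3) for k,v in s.items()},manip.grip_point_offset)
E
```

```text
pics
top [[-0.029 -0.99   0.14   0.422]
 [-0.999  0.031  0.016 -0.1  ]
 [-0.02  -0.139 -0.99   0.893]
 [ 0.     0.     0.     1.   ]]
side [[-0.948 -0.087  0.307  0.289]
 [-0.318  0.336 -0.886  0.725]
 [-0.026 -0.938 -0.346  0.382]
 [ 0.     0.     0.     1.   ]]
{'time': np.float64(0.1), 'joint_pos': array([-1.379,  0.053,  1.614, -0.   ,  1.476, -0.119]), 'joint_vel': array([ 0.   , -0.001, -0.004, -0.   , -0.002,  0.002]), 'joint_efforts': array([-0.0000e+00, -3.9491e+01, -3.7136e+01, -0.0000e+00,  4.0000e-03,
       -0.0000e+00]), 'tool_pos': array([ 0.191, -0.595,  0.23 ]), 'tool_rot': array([-0.001,  0.988,  0.155, -0.   ]), 'contact_force': array([ 0.024, -0.179,  0.307]), 'ft_torque': array([-0.019, -0.001,  0.032]), 'grasp_force': np.float64(0.0), 'gripper_width': np.float64(1.0)} 0.0187
```

View pics/top0.png

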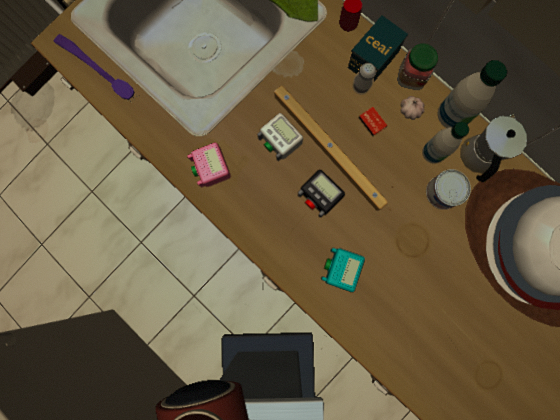

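View pics/side0.png

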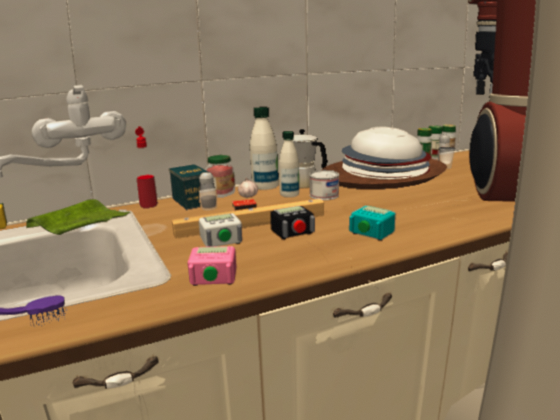

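The top view shows the white timer at about (281,135) with its green button at (265,150), the black timer at (322,192), and the rail running from (278,90) to (383,205). The side view agrees: the white timer's button is at (224,234). The pink and turquoise timers are decoys.

```bash
cat > m.py <<'E'
from h import *
import sys
def measure(r,d,off=(0,0)):
    W=pts("top",d);H=cv2.cvtColor(r,cv2.COLOR_RGB2HSV);h,s,v=[H[...,i].astype(int) for i in range(3)]
    v0,u0=np.mgrid[0:420,0:560];z=W[...,2]
    box=lambda a,b,c,e:(u0>=a)&(u0<=b)&(v0>=c)&(v0<=e)
    # rail: top face by height, near rail corridor
    m=box(270,392,82,212)&(z>.028)&(z<.044)&(h>8)&(h<28)&(s>80)&(v>110)
    n,l,st,_=cv2.connectedComponentsWithStats(m.astype(np.uint8));k=1+np.argmax(st[1:,4])
    P=W[l==k];c,(w,L),a=cv2.minAreaRect((P[:,:2]*1000).astype(np.float32))
    print("rail",np.round(c,1),round(w,1),round(L,1),round(a,1),"z",P[:,2].mean().round(4),len(P))
    vx,vy,x0,y0=cv2.fitLine(P[:,:2].astype(np.float32),cv2.DIST_L2,0,.01,.01).ravel()
    nrm=np.array([vy,-vx]); nrm*=np.sign(nrm@(np.array([x0,y0])-[.45,-.1]) or 1)
    if nrm[0]<0:nrm=-nrm
    al=np.array([-nrm[1],nrm[0]]); c0=np.array([x0,y0])
    print("normal",nrm.round(3),"deg",np.degrees(np.arctan2(nrm[1],nrm[0])).round(2),"rail c",c0.round(4),"n-range",np.percentile((P[:,:2]-c0)@nrm,[2,98]).round(4))
    m=box(250,312,100,172)&(z>.040)&(z<.056)
    n,l,st,_=cv2.connectedComponentsWithStats(m.astype(np.uint8));k=1+np.argmax(st[1:,4])
    P=W[l==k];rc=cv2.minAreaRect((P[:,:2]*1000).astype(np.float32))
    print("white top",np.round(rc,1) if 0 else rc,"z",P[:,2].mean().round(4),len(P))
    q=(P[:,:2]-c0);print(" n",np.percentile(q@nrm,[1,50,99]).round(4),"along",np.percentile(q@al,[1,50,99]).round(4))
    m=box(240,312,100,180)&(h>45)&(h<85)&(s>120)&(v>50)
    P=W[m];P=P[np.isfinite(P[:,0])];print("button",np.median(P,0).round(4),P.min(0).round(4),P.max(0).round(4),len(P), "n/along",((np.median(P,0)[:2]-c0)@nrm).round(4),((np.median(P,0)[:2]-c0)@al).round(4))
    return c0,nrm,al
if __name__=="__main__":
    f=np.load("top0.npz");measure(f["r"],f["d"])
E
python3 m.py
```

```text
rail [ 678.  -190.1] 339.0 24.1 38.8 z 0.0356 1609
normal [ 0.627 -0.779] deg -51.19 rail c [ 0.6728 -0.1934] n-range [-0.0106  0.0113]
white top ((699.6398315429688, -84.84214782714844), (76.64862060546875, 70.64496612548828), 39.13504409790039) z 0.0476 1044
 n [-0.0986 -0.0651 -0.0339] along [0.0515 0.0872 0.1256]
button [ 0.6795 -0.0613  0.0373] [ 0.6725 -0.0676  0.0302] [ 0.6893 -0.0529  0.0413] 36 n/along -0.0987 0.088
```

```bash
python3 -c "
import cv2
i=cv2.imread('pics/top0.png')[75:225,235:395];cv2.imwrite('pics/c0.png',cv2.resize(i,None,fx=4,fy=4,interpolation=cv2.INTER_CUBIC))"
```

```text
(no output)
```

View pics/c0.png

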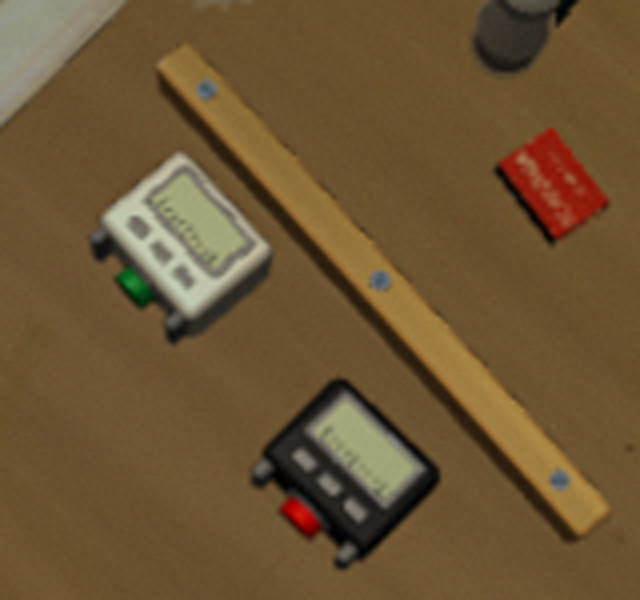

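The rail's sizes check out: 339 x 24 mm at z = 36 mm. The white timer is nearly square to the rail, about 22 mm short of it, with its button at height ~37 mm (top edge) on the centre line. The push direction is -51.2°. I'll move above the stand-off point first.

```bash
R='[{"x":4.08,"y":-2.68},{"x":4.08,"y":-2.68},{"x":4.08,"y":-2.68},{"x":4.08,"y":-2.68},{"x":4.08,"y":-2.68}]'
python3 -m crank '[{"x":4.08,"y":-2.68},{"x":4.08,"y":-2.68},{"x":4.08,"y":-2.68},{"x":4.08,"y":-2.68},{"x":4.08,"y":-2.68}]' 0
python3 -m crank '[{"x":4.08,"y":-2.68},{"x":4.08,"y":-2.68},{"x":4.08,"y":-2.68},{"x":4.08,"y":-2.68},{"x":4.08,"y":-2.68}]'
python3 -m crank '[{"x":4.08,"y":-2.68},{"x":4.08,"y":-2.68},{"x":4.08,"y":-2.68},{"x":4.08,"y":-2.68},{"x":4.08,"y":-2.68}]'
python3 -m crank '[{"turn":0.134},{"turn":0.134},{"turn":0.134},{"turn":0.134},{"turn":0.134}]'
python3 -m crank '[{"turn":0.134},{"turn":0.134},{"turn":0.134},{"turn":0.134}]'
cat > w.py <<'E'
from h import *
from scipy.spatial.transform import Rotation as Ro
s=manip.state();q=s["tool_rot"];M=Ro.from_quat([q[1],q[2],q[3],q[0]]).as_matrix()
c0=np.array([.6728,-.1934]);n=np.array([.627,-.779]);al=np.array([.779,.627])
p=s["tool_pos"];f=s["contact_force"]
print("t",s["time"],"p",p.round(4),"yaw",np.degrees(np.arctan2(M[1,0],M[0,0])).round(2),"zaxis",M[:,2].round(3))
print("n",((p[:2]-c0)@n).round(4),"along",((p[:2]-c0)@al).round(4),"F n,al,z",(f[:2]@n).round(2),(f[:2]@al).round(2),f[2].round(2),"grip",s["gripper_width"])
E
python3 w.py
```

```text
t 0.1 p [ 0.191  -0.5945  0.2302] yaw 17.81 zaxis [-0.     0.002 -1.   ]
n 0.0104 along -0.6268 F n,al,z 0.15 -0.09 0.31 grip 1.0002010458873842schema error: expected keys x, y, z, turn
schema error: expected keys x, y, z, turn
schema error: expected keys x, y, z, turn
schema error: expected keys x, y, z, turn
schema error: expected keys x, y, z, turn
```

```bash
python3 -m crank '[{"x":4.08,"y":-2.68,"z":0,"turn":0},{"x":4.08,"y":-2.68,"z":0,"turn":0},{"x":4.08,"y":-2.68,"z":0,"turn":0},{"x":4.08,"y":-2.68,"z":0,"turn":0},{"x":4.08,"y":-2.68,"z":0,"turn":0}]' 0
python3 -m crank '[{"x":4.08,"y":-2.68,"z":0,"turn":0},{"x":4.08,"y":-2.68,"z":0,"turn":0},{"x":4.08,"y":-2.68,"z":0,"turn":0},{"x":4.08,"y":-2.68,"z":0,"turn":0},{"x":4.08,"y":-2.68,"z":0,"turn":0}]'
python3 -m crank '[{"x":4.08,"y":-2.68,"z":0,"turn":0},{"x":4.08,"y":-2.68,"z":0,"turn":0},{"x":4.08,"y":-2.68,"z":0,"turn":0},{"x":4.08,"y":-2.68,"z":0,"turn":0},{"x":4.08,"y":-2.68,"z":0,"turn":0}]'
python3 -m crank '[{"x":0,"y":0,"z":0,"turn":0.134},{"x":0,"y":0,"z":0,"turn":0.134},{"x":0,"y":0,"z":0,"turn":0.134},{"x":0,"y":0,"z":0,"turn":0.134},{"x":0,"y":0,"z":0,"turn":0.134}]'
python3 -m crank '[{"x":0,"y":0,"z":0,"turn":0.134},{"x":0,"y":0,"z":0,"turn":0.134},{"x":0,"y":0,"z":0,"turn":0.134},{"x":0,"y":0,"z":0,"turn":0.134}]'
python3 w.py
```

```text
time: 0.6
tool_pos: [0.3451, -0.4032, 0.2308]
tool_rot: [-0.0, 0.988, 0.155, -0.0]
contact_force: [1.1, -0.2, -0.0]
gripper_width: 0.146
grasp_force: 0.0
time: 1.1
tool_pos: [0.4983, -0.2132, 0.2309]
tool_rot: [-0.0, 0.988, 0.155, -0.0]
contact_force: [1.1, -0.3, 0.6]
gripper_width: -0.001
grasp_force: 0.0
time: 1.6
tool_pos: [0.6516, -0.0232, 0.2307]
tool_rot: [-0.0, 0.988, 0.155, -0.0]
contact_force: [0.5, -0.7, 1.0]
gripper_width: 0.004
grasp_force: 0.0
time: 2.1
tool_pos: [0.6505, -0.025, 0.2305]
tool_rot: [0.0, 0.983, -0.181, -0.001]
contact_force: [0.1, 0.4, -0.0]
gripper_width: -0.002
grasp_force: 0.0
time: 2.5
tool_pos: [0.6505, -0.0251, 0.2305]
tool_rot: [0.0, 0.9, -0.435, -0.001]
contact_force: [0.4, -0.1, -0.5]
gripper_width: -0.001
grasp_force: 0.0
t 2.5 p [ 0.6505 -0.0251  0.2305] yaw -51.61 zaxis [-0.001  0.    -1.   ]
n -0.1451 along 0.0882 F n,al,z 0.33 0.27 -0.54 grip -0.0012211273973869747
```

```bash
python3 -m crank '[{"x":0,"y":0,"z":4.5,"turn":0},{"x":0,"y":0,"z":4.5,"turn":0},{"x":0,"y":0,"z":4.5,"turn":0},{"x":0,"y":0,"z":4,"turn":0},{"x":0,"y":0,"z":2.5,"turn":0}]'
python3 -m crank '[{"x":0,"y":0,"z":1.45,"turn":-0.007},{"x":0,"y":0,"z":0,"turn":0}]'
python3 - <<'E'
from h import *
a=[]
for n,(y,x) in {"side":(190,150),"top":(90,220)}.items():
    r,d=manip.grab_frame(n);np.savez(f"{n}1.npz",r=r,d=d);a.append(cv2.resize(r[y:y+110,x:x+130,::-1],None,fx=3,fy=3,interpolation=2))
cv2.imwrite("pics/b1.png",np.hstack(a))
E
python3 w.py
```

```text
time: 3.0
tool_pos: [0.6479, -0.0247, 0.0264]
tool_rot: [0.001, 0.901, -0.433, -0.003]
contact_force: [-1.2, -0.9, -0.1]
gripper_width: -0.003
grasp_force: 0.0
time: 3.2
tool_pos: [0.6488, -0.0248, 0.0139]
tool_rot: [0.001, 0.903, -0.43, -0.003]
contact_force: [-0.9, 0.1, -0.1]
gripper_width: -0.001
grasp_force: 0.0
t 3.3 p [ 0.6517 -0.0253  0.0179] yaw -50.89 zaxis [ 0.002 -0.    -1.   ]
n -0.1442 along 0.089 F n,al,z 0.72 0.45 -0.01 grip -0.0024473420400557178
```

View pics/b1.png

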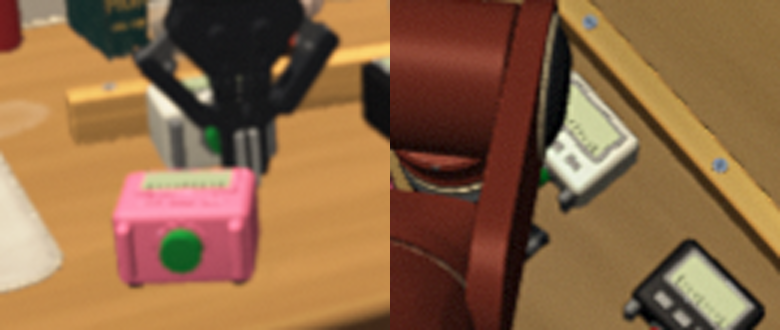

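Left: the shut fingers stand in front of the white timer, with the green button at (213,138) in line and the pink decoy clear. Right: the arm covers the button in the top view, and the black timer is clear. Next I approach slowly.

```bash
python3 -m crank '[{"x":0.7,"y":0,"z":0,"turn":0},{"x":0.7,"y":0,"z":0,"turn":0},{"x":0.6,"y":0,"z":0,"turn":0},{"x":0.4,"y":0,"z":0,"turn":0},{"x":0.3,"y":0,"z":0,"turn":0}]';python3 w.py
python3 -m crank '[{"x":0.3,"y":0,"z":0,"turn":0},{"x":0.3,"y":0,"z":0,"turn":0},{"x":0.3,"y":0,"z":0,"turn":0},{"x":0.3,"y":0,"z":0,"turn":0},{"x":0.3,"y":0,"z":0,"turn":0}]';python3 w.py
```

```text
time: 3.8
tool_pos: [0.6684, -0.0467, 0.0172]
tool_rot: [-0.0, 0.903, -0.43, 0.0]
contact_force: [-0.5, -1.2, -0.3]
gripper_width: 0.0
grasp_force: 0.0
t 3.8 p [ 0.6684 -0.0467  0.0172] yaw -50.92 zaxis [ 0.001 -0.    -1.   ]
n -0.117 along 0.0886 F n,al,z 0.66 -1.15 -0.31 grip 5.668268891240027e-05
time: 4.3
tool_pos: [0.6774, -0.0578, 0.0167]
tool_rot: [0.0, 0.903, -0.43, -0.0]
contact_force: [-1.4, 1.4, 0.4]
gripper_width: -0.003
grasp_force: 0.6
t 4.3 p [ 0.6774 -0.0578  0.0167] yaw -50.88 zaxis [-0.  0. -1.]
n -0.1028 along 0.0886 F n,al,z -1.94 -0.24 0.45 grip -0.002831731110178035
```

Contact, with about 2 N of sliding force. Next I push on towards the rail.

```bash
python3 -m crank '[{"x":0.3,"y":0,"z":0,"turn":0},{"x":0.3,"y":0,"z":0,"turn":0},{"x":0.2,"y":0,"z":0,"turn":0},{"x":0.1,"y":0,"z":0,"turn":0},{"x":0.1,"y":0,"z":0,"turn":0}]';python3 w.py
python3 -m crank '[{"x":0.1,"y":0,"z":0,"turn":0},{"x":0.1,"y":0,"z":0,"turn":0},{"x":0.1,"y":0,"z":0,"turn":0}]';python3 w.py
```

```text
time: 4.8
tool_pos: [0.6835, -0.0654, 0.0167]
tool_rot: [-0.0, 0.903, -0.43, -0.0]
contact_force: [-1.1, 1.1, 0.6]
gripper_width: -0.0
grasp_force: 0.8
t 4.8 p [ 0.6835 -0.0654  0.0167] yaw -50.89 zaxis [-0.  0. -1.]
n -0.0929 along 0.0886 F n,al,z -1.54 -0.14 0.6 grip -8.223465945964641e-05
time: 5.1
tool_pos: [0.6854, -0.0675, 0.0167]
tool_rot: [-0.0, 0.903, -0.43, -0.0]
contact_force: [-0.7, 3.0, 0.8]
gripper_width: -0.001
grasp_force: 1.3
t 5.1 p [ 0.6854 -0.0675  0.0167] yaw -50.89 zaxis [-0.     0.001 -1.   ]
n -0.0901 along 0.0888 F n,al,z -2.75 1.37 0.76 grip -0.0013843551243944647
```

```bash
python3 -m crank '[{"x":0.1,"y":0,"z":0,"turn":0},{"x":0.1,"y":0,"z":0,"turn":0}]';python3 w.py
python3 -m crank '[{"x":0.1,"y":0,"z":0,"turn":0},{"x":0.1,"y":0,"z":0,"turn":0}]';python3 w.py
```

```text
time: 5.3
tool_pos: [0.6867, -0.069, 0.0167]
tool_rot: [-0.0, 0.903, -0.43, -0.0]
contact_force: [-1.3, 3.5, 1.0]
gripper_width: -0.001
grasp_force: 1.7
t 5.3 p [ 0.6867 -0.069   0.0167] yaw -50.88 zaxis [-0.     0.001 -1.   ]
n -0.0882 along 0.0888 F n,al,z -3.55 1.13 1.03 grip -0.0014065953756033675
time: 5.5
tool_pos: [0.6871, -0.0694, 0.0167]
tool_rot: [-0.001, 0.903, -0.43, -0.002]
contact_force: [-6.3, 8.2, 4.2]
gripper_width: 0.005
grasp_force: 5.3
t 5.5 p [ 0.6871 -0.0694  0.0167] yaw -50.89 zaxis [-0.003  0.003 -1.   ]
n -0.0876 along 0.0889 F n,al,z -10.37 0.21 4.23 grip 0.005124856900294394
```

The force rose to 10 N at n = -0.088, which is where the timer should be braced with the button fully in. I hold there, then back off straight and slowly at first.

```bash
python3 -m crank '[{"x":0,"y":0,"z":0,"turn":0},{"x":0,"y":0,"z":0,"turn":0},{"x":0,"y":0,"z":0,"turn":0},{"x":0,"y":0,"z":0,"turn":0},{"x":0,"y":0,"z":0,"turn":0}]';python3 w.py
python3 -m crank '[{"x":0,"y":0,"z":0,"turn":0},{"x":-0.2,"y":0,"z":0,"turn":0},{"x":-0.2,"y":0,"z":0,"turn":0},{"x":-0.2,"y":0,"z":0,"turn":0},{"x":-0.3,"y":0,"z":0,"turn":0}]'
python3 -m crank '[{"x":-0.5,"y":0,"z":0,"turn":0},{"x":-0.7,"y":0,"z":0,"turn":0},{"x":-1,"y":0,"z":0,"turn":0},{"x":-1,"y":0,"z":0,"turn":0},{"x":-0.5,"y":0,"z":0,"turn":0}]';python3 w.py
python3 -m crank '[{"x":0,"y":0,"z":-3,"turn":0},{"x":0,"y":0,"z":-4.5,"turn":0},{"x":0,"y":0,"z":-4.5,"turn":0},{"x":0,"y":0,"z":-4.5,"turn":0},{"x":0,"y":0,"z":-3,"turn":0}]'
python3 -m crank '[{"x":-4.5,"y":0,"z":0,"turn":0},{"x":-4.5,"y":2,"z":0,"turn":0},{"x":0,"y":4.5,"z":0,"turn":0},{"x":0,"y":4.5,"z":0,"turn":0},{"x":0,"y":4.5,"z":0,"turn":0}]'
python3 - <<'E'
from m import *
r,d=manip.grab_frame("top");rs,_=manip.grab_frame("side");np.savez("top2.npz",r=r,d=d)
a=[cv2.resize(x[...,::-1],None,fx=3,fy=3,interpolation=2) for x in(rs[170:300,150:280],r[80:210,240:370])]
cv2.imwrite("pics/b2.png",np.hstack(a));measure(r,d)
E
```

```text
time: 6.0
tool_pos: [0.6871, -0.0694, 0.0167]
tool_rot: [-0.001, 0.903, -0.43, -0.002]
contact_force: [-4.6, 6.1, 3.4]
gripper_width: 0.005
grasp_force: 4.2
t 6.0 p [ 0.6871 -0.0694  0.0167] yaw -50.88 zaxis [-0.003  0.003 -1.   ]
n -0.0877 along 0.0889 F n,al,z -7.66 0.21 3.42 grip 0.004869160245320138
time: 6.5
tool_pos: [0.6826, -0.0644, 0.0168]
tool_rot: [0.0, 0.903, -0.43, 0.001]
contact_force: [0.4, 1.0, -0.1]
gripper_width: -0.001
grasp_force: 0.0
time: 7.0
tool_pos: [0.6581, -0.0342, 0.0167]
tool_rot: [0.0, 0.903, -0.429, -0.0]
contact_force: [1.1, 0.2, -0.0]
gripper_width: 0.0
grasp_force: 0.0
t 7.0 p [ 0.6581 -0.0342  0.0167] yaw -50.85 zaxis [-0.001  0.    -1.   ]
n -0.1332 along 0.0884 F n,al,z 0.54 1.01 -0.01 grip 0.0003009229319885349
time: 7.5
tool_pos: [0.6601, -0.0351, 0.2164]
tool_rot: [-0.001, 0.903, -0.43, 0.003]
contact_force: [0.7, 0.1, -0.3]
gripper_width: 0.001
grasp_force: 0.0
time: 8.0
tool_pos: [0.4804, -0.0631, 0.2117]
tool_rot: [0.0, 0.903, -0.429, 0.0]
contact_force: [0.3, -1.6, 0.4]
gripper_width: -0.003
grasp_force: 0.0
rail [ 677.1 -190.5] 340.1 25.7 39.2 z 0.0355 1629
normal [ 0.626 -0.78 ] deg -51.24 rail c [ 0.6717 -0.1942] n-range [-0.0109  0.0114]
white top ((712.94921875, -100.98582458496094), (76.9159164428711, 70.0657958984375), 38.571983337402344) z 0.0476 1036
 n [-0.0783 -0.0445 -0.0131] along [0.0532 0.0891 0.1272]
button [ 0.6918 -0.0773  0.0371] [ 0.6849 -0.0865  0.0302] [ 0.7023 -0.0678  0.0411] 46 n/along -0.0786 0.0889
```

View pics/b2.png

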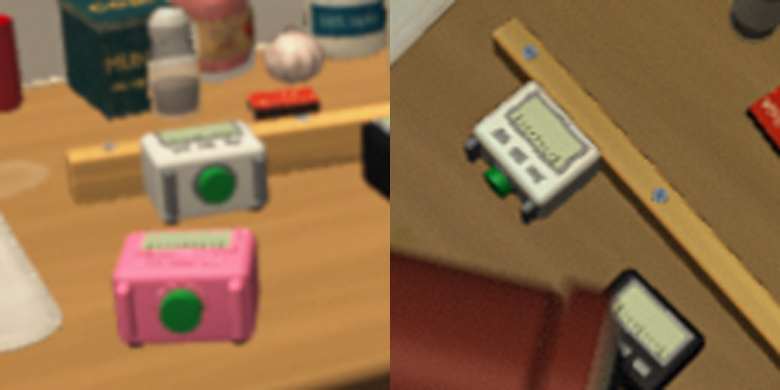

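The white timer's back lies flush and square along the rail (back edge at (575,100)-(600,150) in the right half). The button is out again at (497,181), and the black and pink timers have not moved.

```bash
python3 -c "
from plant import manip
print(manip.job_done())"
```

```text
the job is handed in; nothing more can be done
None
```

I pushed the white timer's button fully in and held it for about 0.6 s, with the timer braced against the rail at 8–10 N. I then let go, leaving the timer square against the rail with the black timer untouched, and handed the job in at about 8 s.

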